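# Clamp the negative carrier for repair

### The job

A black negative carrier lies under the foot of one of the two screw clamps on the darkroom bench. Take hold of that clamp's T-handle and turn it clockwise (seen from above) until the rising resistance shows that the carrier is firmly held, then go no further, as overtightening bends the carrier, and let go. Leave the handle of the other, empty clamp as it is.

Things in the scene. Friction and masses are not known exactly. Their poses are not given: they have to be found in the camera images.
- clamp_handle (a point): Middle of the T-handle of the clamp holding the carrier, on its upright screw axis: a level flat-sided steel bar 90 mm long (y axis), 14 wide, 16 tall, on an 11 mm stem; z up, about 180 mm above the bench. Clear for 24 mm below the bar. Turns in place, friction 0.18 N m, clockwise from above tightens, stays where left. Whole turn 0.65 to 1.4 rad in one grasp; turning back meets a stop.
- clamp_foot: Steel foot of that clamp, 26 mm across, 14 tall; origin: centre of its underside. Sinks 4 mm per rad of handle and meets the carrier after 0.1 to 0.8 rad (differs each time). Then sprung: force grows about 58 N per rad, handle moment 0.23 N m per rad. Held: over 15 N (0.27 rad past touch); overtightened: over 50 N (0.85 rad past touch); 0.55 rad past touch is right.
- carrier: Loose flat black negative carrier, 112 mm long with its aluminium tab, 76 wide, 8 thick, with a 40 mm square window, lying on a steel block in the clamp's throat. Origin on the underside of its solid end, near the screw axis; x towards window and tab, z up.
- spare_handle_end (a point): Point on the T-handle of the other, empty clamp (same shape and size), on the bar's centre line near one end, 40 mm from its screw axis; y axis along the bar outwards, z up. Not to be turned.
There are look-alikes about, which are no part of the job. What is shaped like the part that bears clamp_handle but purple or red is not meant.

How it is judged (in metres and radians):
At the end, for the whole second after the job is handed in: The clamp's foot presses on the carrier with more than 15 N (and never pressed with more than 50 N), the carrier is within 12 mm of where it lay, and the empty clamp's handle has not been turned (its marked point within 12 mm of its start) (contact force between clamp_foot and carrier above 15 N and distance of each of carrier, spare_handle_end from where it was at the start of the episode below 0.012 m); the robot touches nothing.
It fails at once if the carrier was overtightened (more than 50 N under the foot) (contact force between clamp_foot and carrier above 50 N).
It fails at once if the empty clamp's handle was turned (distance of spare_handle_end from where it was at the start of the episode above 0.015 m).
It also fails if it takes over 51 s, if anything falls off the work surface, if the arm or the gripper's body presses on something with over 40 N, if the wrist force passes 120 N, or if a joint passes its speed limit or range.

### The arm

A 6-joint arm with a two-finger parallel gripper is mounted at the origin on the work surface. World frame = base frame: x ahead of the robot, y to its left, z up, the work surface at z = 0. Lengths are in m, angles in degrees, forces in N, time in s.
With the tool pointing down it reaches from about 0.375 to 0.75 m from the base axis. Payload 9 kg.
Tool frame: the origin (TCP) lies where the fingers leave the gripper's body, on its centre line; the fingertips stand 73 mm ahead of it and the grasp point (between the pads) lies 54 mm ahead of it (robot.tip_reach is the distance from the TCP to the fingertips, in m); z points along the fingers, y is the direction in which the jaws open and shut (so a half turn about z gives the same grasp; the last joint's range is limited). The gripper opens to 85 mm and grips with 20 to 120 N. Pads are 22 mm wide; open, the fingers measure 114 mm over their backs; the gripper's body (76 mm by 85 mm) begins 54 mm behind the grasp point. The pads swing forward as they close: fully open they stand 13 mm farther back than shut.
Start: joints at [-80.025, 5.964, 5.575, 89.605, 0, 77.527], TCP at [0.229, -0.555, 0.304] pointing down, gripper open.
Joint ranges: [-171.21, 171.21], [-48.23, 106.86], [-62.78, 66.21], [-105.2, 120.99], [-86.42, 89.51], [-180, 180]. Speed limits (degrees/s): [127.2, 127.2, 147.25, 180, 180, 180].

### API

Orientations are given as [roll, pitch, yaw] about the fixed x, y, z axes, in that order (R = Rz(yaw) Ry(pitch) Rx(roll)).
In Python, from plant import robot gives the robot as it stands. Calls block until the motion is done:
- robot.move_pose(position, orientation): joint-space move of the TCP to a pose.
- robot.line_to(position, vel=0.15, rotation=None, guard=None): straight line of the TCP; rotation=None keeps the orientation; vel is the mean speed in m/s. With guard (N) it stops when the force on the tool has changed by that much, and returns True; else False.
- robot.goto_joints(angles): joint-space move.
- robot.set_gripper(opening): finger opening in m; the grip force is fixed at half the most; returns when the fingers have stopped.
- robot.pause(seconds).
- robot.ik(position, orientation): joint angles nearest the present ones, or None.
- robot.observe(): the state.
- robot.grab_frame(name): name is "scene" or "side" or "wrist"; returns the picture (420x560x3 uint8, blue, green, red); there is no depth.
- robot.get_calibration(name): a dict with "vertical_fov" (degrees; the focal length in pixels is half the picture's height over the tangent of half this angle, whatever the lens; pixels are square), "cx", "cy" (the principal point, pixels), "rvec" (rotation vector, rad) and "tvec" (3), from world to camera coordinates, as OpenCV has them. Camera axes: x right, y down, z forward; pixel columns grow to the right and rows downward; lengths in m; the calibration is good to about 2 mm. A picture is of the moment at which its call begins: read the wrist's pose just before it. get_calibration takes no time and is no camera call; for the wrist camera it gives the pose at the moment of the call.
A pose or a line that the arm cannot do raises robot.IKError and nothing moves.
- robot.job_done(): hands the job in, once; it reports no verdict.
The state is a dict: "time": time; "q": joint angles; "qvel": joint speeds; "joint_torque": joint torques, N m; "tool_pos": TCP position; "tcp_rot": TCP orientation; "ft_force": force on the tool from outside, world axes, zero at the start; "torque": the same for the moment, N m; "gripper_width": finger opening in m.
Only numpy, scipy, OpenCV 4.12 (cv2) and the standard library are available. Lean on these libraries where they do the work, as an engineer would, in place of code of your own. Each camera call takes 0.05 s, during which the arm holds its last target.

## Working session

There is one attempt and no reset: what is moved stays moved. The work goes in short steps, each a Python script; the robot and the scene stay as the last script left them, time stands still between calls to the robot, and variables do not carry over. Pictures are saved under pics/ and viewed, and the job is handed in when it is done.

```bash
mkdir -p pics; ls; python3 - <<'E'
from plant import robot
import cv2
for n in ("scene","side","wrist"):
    cv2.imwrite(f"pics/{n}0.png",robot.grab_frame(n)); print(n,robot.get_calibration(n))
print(robot.observe())
E
```

```text
pics
scene {'vertical_fov': 47.38497910770628, 'cx': 274.6777906860728, 'cy': 206.09480488311777, 'rvec': array([ 1.36409423,  2.37095319, -0.74298938]), 'tvec': array([ 0.13284375, -0.28971439,  1.36116889])}
side {'vertical_fov': 57.16294690900013, 'cx': 278.097232397899, 'cy': 214.82246239745822, 'rvec': array([ 0.41042878, -2.86387271,  0.98456533]), 'tvec': array([0.45048641, 0.11805986, 0.8654402 ])}
wrist {'vertical_fov': 68.58264089769426, 'cx': 280.5821824167755, 'cy': 206.5831705602688, 'rvec': array([-2.38067724,  1.59425357,  0.25525476]), 'tvec': array([-0.60043978, -0.04025052,  0.37941047])}
{'time': 0.15, 'q': array([-8.00265036e+01,  5.99104988e+00,  5.53868335e+00,  8.96047821e+01,
       -1.02722752e-03,  7.75263203e+01]), 'qvel': array([-0.02934076, -0.14471348,  0.18170274, -0.03678306,  0.10958045,
       -0.0456981 ]), 'joint_torque': array([ 3.74483920e-03, -5.57359207e+01,  5.04004169e+01,  1.25592298e-02,
       -2.43890245e-04, -2.46291972e-05]), 'tool_pos': array([ 0.22906889, -0.5543616 ,  0.30331129]), 'tcp_rot': array([-1.79943978e+02, -1.13406209e-02,  2.24471711e+01]), 'ft_force': array([-0.19348127,  0.44942306, -0.35086673]), 'torque': array([-0.01180411, -0.02334399, -0.02848662]), 'gripper_width': 0.08538645201096381}
```

View pics/scene0.png

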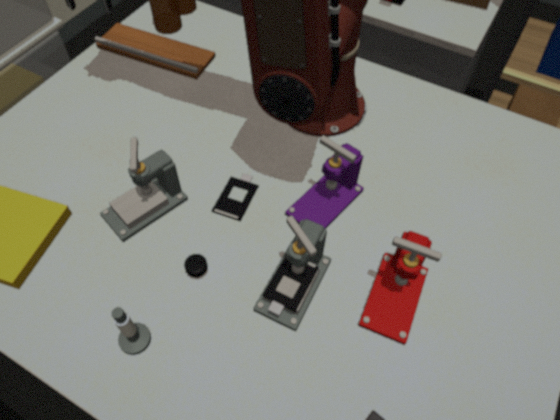

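View pics/side0.png

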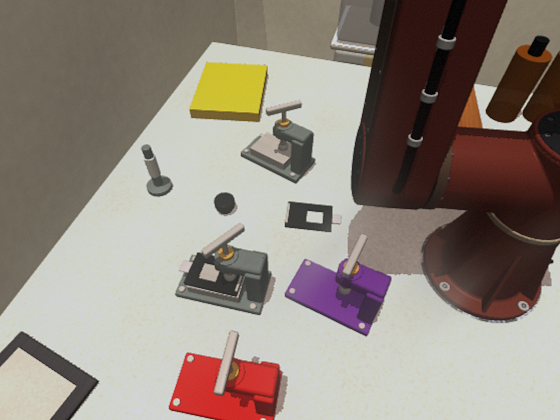

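View pics/wrist0.png

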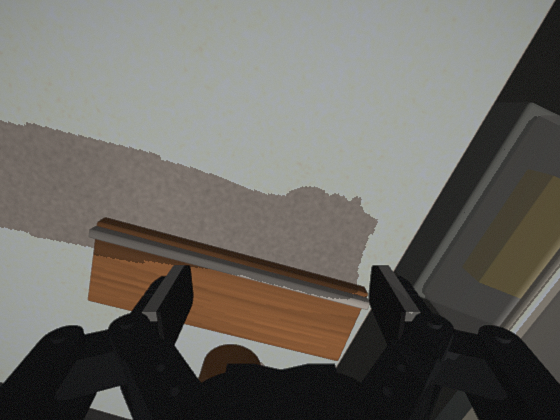

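The target is the grey clamp holding the black carrier, with its handle near (300,235) in the scene view and (224,240) in the side view. The empty grey clamp's handle is near (135,157) in the scene view. I'll zoom in on the target bar.

```bash
python3 - <<'E'
import cv2,numpy as np
a=cv2.imread("pics/scene0.png")[205:285,260:360];b=cv2.imread("pics/side0.png")[215:295,180:280]
cv2.imwrite("pics/zoom0.png",np.hstack([cv2.resize(a,(400,320),interpolation=cv2.INTER_CUBIC),cv2.resize(b,(400,320),interpolation=cv2.INTER_CUBIC)]))
E
```

```text
(no output)
```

View pics/zoom0.png

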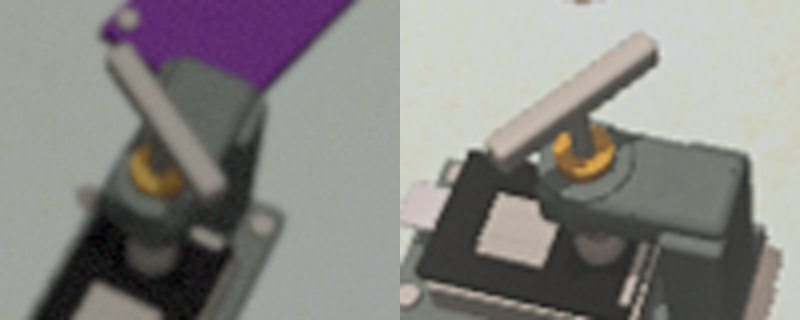

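The zoom shows the bar's top-face ends near scene px (289,217) and (313,252), and side px (241,226) and (204,251). Next I triangulate them.

```bash
cat > h.py <<'E'
import numpy as np,cv2
def K(c):
    f=210/np.tan(np.radians(c["vertical_fov"]/2)); return np.array([[f,0,c["cx"]],[0,f,c["cy"]],[0,0,1.]])
def ray(c,p):
    R=cv2.Rodrigues(c["rvec"])[0]; return -R.T@c["tvec"], R.T@np.linalg.inv(K(c))@[p[0],p[1],1]
def plane(c,p,z):
    o,d=ray(c,p); return o+d*(z-o[2])/d[2]
def tri(c1,p1,c2,p2):
    P=[K(c)@np.c_[cv2.Rodrigues(c["rvec"])[0],c["tvec"]] for c in(c1,c2)]
    X=cv2.triangulatePoints(P[0],P[1],np.array(p1,float).reshape(2,1),np.array(p2,float).reshape(2,1)).ravel(); return X[:3]/X[3]
E
python3 - <<'E'
from plant import robot
from h import *
s,d=robot.get_calibration("scene"),robot.get_calibration("side")
S=[(289.5,217.5),(313.2,251.5)];D=[[(241.7,226),(204,251.5)],[(204,251.5),(241.7,226)]]
for k in (0,1):
    print([tri(s,S[i],d,D[k][i]).round(4) for i in (0,1)])
print([plane(s,p,.188).round(4) for p in S],[plane(d,p,.188).round(4) for p in D[0]])
e=[plane(s,p,.188) for p in S]; print(np.linalg.norm(e[0]-e[1]))
# arm of the clamp (grey) direction via base plate: purple handle, spare etc approx
for n,p in dict(purple=(337,148),red=(416,246),spare=(135,157)).items(): print(n,plane(s,p,.18).round(3))
E
```

```text
[array([0.4924, 0.1632, 0.1809]), array([0.5365, 0.2366, 0.1829])]
[array([0.5245, 0.202 , 0.212 ]), array([0.5115, 0.209 , 0.1735])]
[array([0.4966, 0.1651, 0.188 ]), array([0.5397, 0.2384, 0.188 ])] [array([0.4902, 0.1683, 0.188 ]), array([0.5343, 0.2382, 0.188 ])]
0.08505151248646077
purple [0.284 0.164 0.18 ]
red [0.429 0.396 0.18 ]
spare [ 0.522 -0.192  0.18 ]
```

```bash
python3 - <<'E'
from plant import robot
import numpy as np
for z in(.234,.36):
  for y in (59.3,59.3-80,-120.7,-200.7,-220+360-0.7):
    q=robot.ik([.515,.202,z],[180,0,y]); print(z,y,None if q is None else np.round(q,1))
E
```

```text
0.234 59.3 [  7.9  -2.3 -10.1  82.2   0.  128.6]
0.234 -20.700000000000003 [   7.9   -2.3  -10.1   82.2    0.  -151.4]
0.234 -120.7 [  7.9  -2.3 -10.1  82.2   0.  -51.4]
0.234 -200.7 [  7.9  -2.3 -10.1  82.2   0.   28.6]
0.234 139.3 [  7.9  -2.3 -10.1  82.2   0.   48.6]
0.36 59.3 [  7.9  -1.    4.2  95.3   0.  128.6]
0.36 -20.700000000000003 [   7.9   -1.     4.2   95.3    0.  -151.4]
0.36 -120.7 [  7.9  -1.    4.2  95.3   0.  -51.4]
0.36 -200.7 [ 7.9 -1.   4.2 95.3  0.  28.6]
0.36 139.3 [ 7.9 -1.   4.2 95.3  0.  48.6]
```

```bash
python3 - <<'E'
from plant import robot
import cv2,pickle
robot.move_pose([.515,.202,.36],[180,0,-120.7])
robot.pause(.3)
c=robot.get_calibration("wrist");cv2.imwrite("pics/w1.png",robot.grab_frame("wrist"));pickle.dump(c,open("w1.pkl","wb"))
cv2.imwrite("pics/side1.png",robot.grab_frame("side"))
o=robot.observe();print(o["time"],o["tool_pos"],o["tcp_rot"],o["ft_force"],o["torque"],c)
E
```

```text
3.4 [0.5150333  0.20189912 0.35999647] [-1.79999704e+02 -1.87524050e-03 -1.20713435e+02] [ 0.1583586  -0.08147998 -0.30947779] [-0.00773992  0.00164     0.03890312] {'vertical_fov': 68.58264089769426, 'cx': 280.5821824167755, 'cy': 206.5831705602688, 'rvec': array([-0.80162061, -2.9127524 , -0.4651719 ]), 'tvec': array([ 0.33983888, -0.47228064,  0.29725322])}
```

View pics/w1.png

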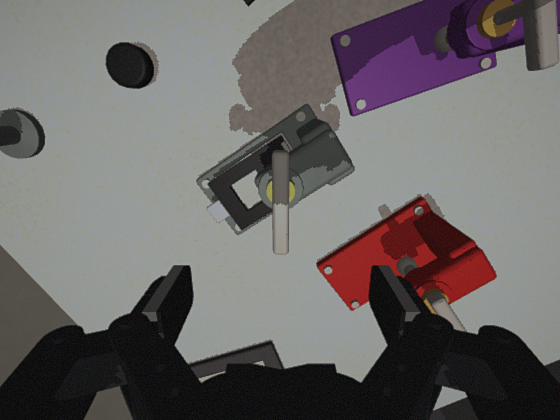

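The wrist view shows the bar vertical in the picture, from about (281,151) to (281,253), with the carrier to its left. I measure it with a mask.

```bash
python3 - <<'E'
import cv2,pickle
from h import *
from plant import robot
c=pickle.load(open("w1.pkl","rb"));im=cv2.imread("pics/w1.png")
a=im[135:270,230:330];cv2.imwrite("pics/w1z.png",cv2.resize(a,(600,800)[::1] if 0 else (444,600),interpolation=cv2.INTER_CUBIC))
for r in (160,175,205,225,240,248): print(r,im[r,266:298].astype(int).mean(1).round().astype(int))
print(im[144:160,281].tolist(), im[246:262,281].tolist())
print([plane(c,p,.188).round(4) for p in ((281,151),(281,253))])
E
```

```text
160 [18 21 24 22 20 31 70 80 87 92 95 92 97 95 96 97 95 95 94 95 92 82 73 58
 57 63 61 63 61 61 62 62]
175 [107 109 106  70  63  64  60  76  83  91  92  92  93  93  95  94  96  95
  92  94  89  83  73  58  62  62  58  62  63  60  58  60]
205 [ 58  97 106 104 107 101  77 111 130 152 151 151 155 155 157 155 152 157
 150 107 134 128  93  98 101 102  98  99 121 152 157 157]
225 [155 154 155 156 155 156 106 102 120 138 150 153 150 150 149 149 150 149
 150 152 137 120  87 149 155 155 154 154 153 153 154 154]
240 [154 155 154 153 157 157 131 100 118 135 148 148 147 147 148 148 147 147
 150 148 132 119  98 153 157 155 155 151 154 155 154 154]
248 [155 154 154 156 155 158 129  96 116 135 147 148 146 146 146 146 145 148
 148 147 132 116  96 153 156 154 155 155 152 154 154 155]
[[68, 73, 76], [40, 43, 46], [25, 24, 26], [20, 18, 16], [20, 19, 21], [24, 24, 23], [52, 53, 54], [51, 52, 57], [64, 68, 71], [76, 82, 87], [86, 89, 93], [90, 95, 97], [92, 96, 100], [91, 95, 99], [90, 96, 99], [91, 94, 100]] [[142, 148, 153], [140, 147, 153], [138, 147, 152], [139, 148, 154], [140, 148, 154], [137, 145, 151], [139, 146, 152], [124, 131, 138], [125, 134, 136], [144, 153, 151], [148, 157, 153], [154, 158, 154], [156, 157, 153], [153, 155, 153], [151, 157, 152], [149, 155, 151]]
[array([0.491 , 0.1612, 0.188 ]), array([0.5361, 0.237 , 0.188 ])]
```

View pics/w1z.png

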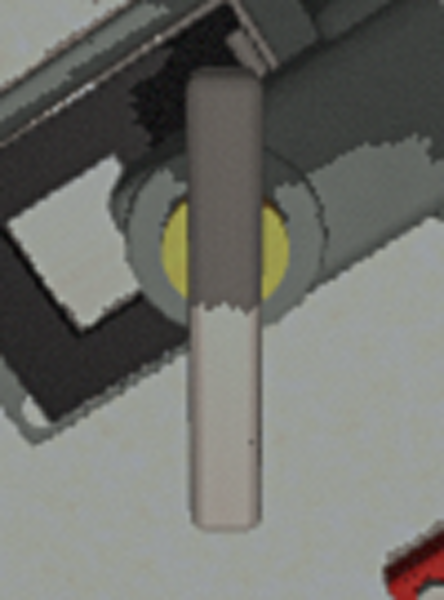

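```bash
cat >> h.py <<'E'
def meas(robot,n=10,dt=.02):
    F=[];T=[]
    for _ in range(n):
        robot.pause(dt);o=robot.observe();F.append(o["ft_force"]);T.append(o["torque"])
    return np.mean(F,0),np.mean(T,0),np.std(T,0)[2],o
E
python3 - <<'E'
import pickle,cv2
from h import *
from plant import robot
c=pickle.load(open("w1.pkl","rb"))
m=plane(c,(280.4,202),.186);print(m)
x,y=.5*(m[:2]+[.5142,.1997]);print(x,y)
print(robot.line_to([x,y,.29],vel=.12))
print(robot.line_to([x,y,.231],vel=.06,guard=8))
F,T,s,o=meas(robot);print(o["time"],o["tool_pos"],F,T,s)
cv2.imwrite("pics/w2.png",robot.grab_frame("wrist"));cv2.imwrite("pics/side2.png",robot.grab_frame("side"))
E
```

```text
[0.51308142 0.19735    0.186     ]
0.5136407089249976 0.1985250017492231
False
False
5.4333 [0.5138137  0.19854668 0.23139434] [ 0.1705976 -0.0467214 -0.050209 ] [-0.0227874   0.01098487 -0.00449972] 0.026022058842029155
```

View pics/w2.png

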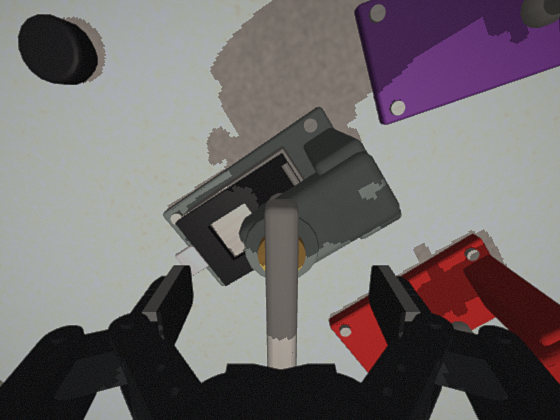

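View pics/side2.png

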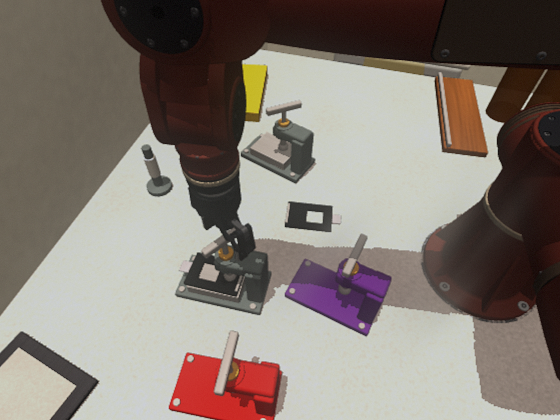

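The bar (x≈282) sits midway between the open fingers (pads at x≈180 and 382). I'll close the gripper and check the forces.

```bash
python3 - <<'E'
import cv2
from h import *
from plant import robot
robot.set_gripper(0.0)
F,T,s,o=meas(robot);print(o["time"],o["tool_pos"],o["tcp_rot"],o["gripper_width"],F.round(2),T.round(3),s)
cv2.imwrite("pics/w3.png",robot.grab_frame("wrist"))
E
```

```text
6.35 [0.51354753 0.19857388 0.23113126] [ 1.79992341e+02  5.45107129e-04 -1.20692042e+02] 0.012916547663615238 [-2.15  0.35  2.45] [0.077 0.407 0.058] 0.021245082459684365
```

View pics/w3.png

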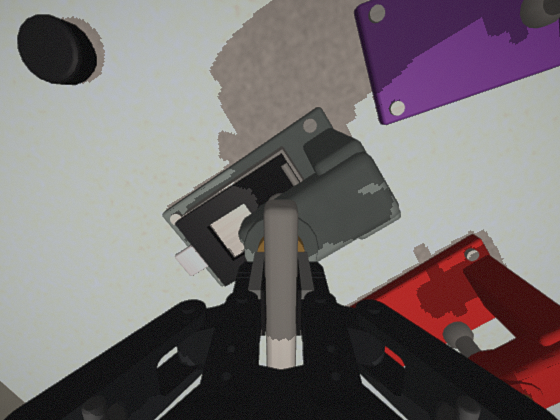

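The bar is held at 13 mm opening with only about 2 N of side load. I start turning in small steps.

```bash
python3 - <<'E'
from h import *
from plant import robot
p=[.51364,.19853,.231]
y0=-120.7
for k in range(1,5):
    t=robot.observe()["time"]
    robot.line_to(p,rotation=[180,0,y0-2*k])
    t1=robot.observe()["time"]
    F,T,s,o=meas(robot,8);print(round(t,2),round(t1,2),o["time"],o["tool_pos"].round(4),o["tcp_rot"][2].round(2),F.round(2),T.round(3),s.round(3))
E
```

```text
6.4 6.65 6.7833 [0.5135 0.1986 0.2312] -122.66 [-4.85  1.33  4.48] [ 0.259  0.884 -0.116] 0.027
6.78 7.03 7.1667 [0.5134 0.1987 0.2311] -124.67 [-5.34  1.82  5.5 ] [ 0.326  1.033 -0.059] 0.013
7.17 7.42 7.55 [0.5133 0.1987 0.2311] -126.66 [-5.98  1.86  5.49] [ 0.353  1.113 -0.046] 0.026
7.55 7.8 7.9333 [0.5133 0.1988 0.2311] -128.65 [-6.37  2.04  5.97] [ 0.41   1.19  -0.078] 0.037
```

```bash
python3 - <<'E'
from h import *
from plant import robot
p=[.51325,.19885,.231]
for y in (-130.7,-132.7):
    robot.line_to(p,rotation=[180,0,y])
    for i in range(14):
        o=robot.observe();print(round(o["time"],3),o["tcp_rot"][2].round(3),o["ft_force"].round(2),o["torque"].round(3),o["joint_torque"][5].round(3),o["qvel"][5].round(3),o["gripper_width"].round(5));robot.pause(.01)
E
```

```text
Traceback (most recent call last):
AttributeError: 'float' object has no attribute 'round'
```

```bash
python3 - <<'E'
from h import *
from plant import robot
p=[.51325,.19885,.231]
for y in (-132.7,):
    robot.line_to(p,rotation=[180,0,y])
    for i in range(14):
        o=robot.observe();print(round(o["time"],3),np.round(o["tcp_rot"][2],3),o["ft_force"].round(2),o["torque"].round(3),o["joint_torque"].round(3)[[0,5]],o["qvel"][5].round(3),round(o["gripper_width"],5));robot.pause(.01)
E
```

```text
8.433 -132.647 [-5.61  1.78  6.24] [ 0.264  1.016 -0.034] [-1.643  0.055] -0.315 0.01325
8.442 -132.647 [-4.94  0.73  6.14] [ 0.201  0.996 -0.073] [-1.641  0.028] -0.286 0.01297
8.45 -132.643 [-4.44  2.37  4.58] [ 0.222  1.031 -0.086] [-1.64   0.006] -0.123 0.01324
8.458 -132.641 [-5.3   1.72  5.54] [ 0.282  1.016 -0.042] [-1.64  -0.011] -0.088 0.01337
8.467 -132.644 [-5.2   1.47  6.11] [ 0.225  0.979 -0.092] [-1.643 -0.025] -0.078 0.0131
8.475 -132.64 [-4.93  1.46  5.04] [ 0.267  1.034 -0.041] [-1.643 -0.036] -0.11 0.01327
8.483 -132.64 [-4.17  1.61  4.82] [ 0.213  1.02  -0.051] [-1.644 -0.044] -0.038 0.01298
8.492 -132.639 [-5.09  1.62  5.43] [ 0.231  1.051 -0.093] [-1.647 -0.051] -0.086 0.01342
8.5 -132.64 [-4.96  1.69  5.81] [ 0.218  1.081 -0.071] [-1.644 -0.056] -0.044 0.01315
8.508 -132.637 [-5.57  2.17  5.84] [ 0.287  0.987 -0.078] [-1.646 -0.06 ] -0.063 0.01312
8.517 -132.639 [-4.95  1.78  5.67] [ 0.251  1.002 -0.047] [-1.649 -0.063] 0.127 0.01321
8.525 -132.637 [-5.    0.92  5.02] [ 0.266  1.029 -0.065] [-1.648 -0.065] -0.012 0.01333
8.533 -132.639 [-5.44  0.92  5.74] [ 0.259  1.027 -0.105] [-1.65  -0.067] -0.037 0.01261
8.542 -132.635 [-5.7   1.09  5.99] [ 0.222  1.052 -0.028] [-1.651 -0.068] -0.025 0.01319
```

```bash
python3 - <<'E'
from h import *
from plant import robot
import cv2
p=[.51315,.19885,.231]
y=-132.7
for d in (.1,.1,.2,.2,.4,.4):
    y-=d
    robot.line_to(p,rotation=[180,0,y])
    F,T,s,o=meas(robot,5,.01);print(round(o["time"],2),o["tcp_rot"][2],F.round(2),T.round(3),s.round(3),o["joint_torque"][5].round(3))
cv2.imwrite("pics/w4.png",robot.grab_frame("wrist"))
E
```

```text
8.84 -132.73575170141336 [-4.97  0.98  5.09] [0.259 0.923 0.008] 0.032 0.008
9.13 -132.83048192601677 [-4.68  1.39  5.39] [0.247 0.919 0.107] 0.041 0.084
9.43 -133.02188816975786 [-4.49  1.4   5.04] [0.247 0.943 0.114] 0.025 0.115
9.72 -133.22234087891354 [-4.79  0.92  5.48] [0.255 0.924 0.124] 0.026 0.115
10.01 -133.62492427494607 [-4.83  1.7   5.42] [0.24  0.953 0.096] 0.014 0.099
10.3 -134.02591854479425 [-4.68  1.77  5.07] [0.253 0.935 0.102] 0.02 0.099
```

View pics/w4.png

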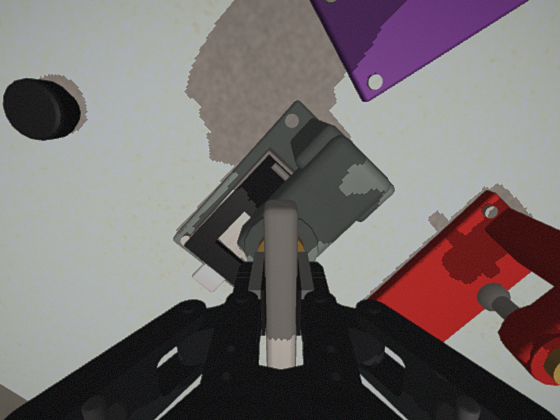

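The clamp body has rotated in the wrist view while the bar stays aligned with the gripper, so the handle is turning. Small 0.2° steps give a clean friction reading of about 0.115 N m, so I repeat: a bulk step, then probes.

```bash
cat > turn.py <<'E'
from h import *
from plant import robot
def cyc(y,p,big=2.4):
    y-=big; robot.line_to(p,rotation=[180,0,y]); out=[]
    for _ in range(4):
        y-=.2; robot.line_to(p,rotation=[180,0,y])
        F,T,s,o=meas(robot,4,.008); out.append((T[2],o["joint_torque"][5]))
    a=np.array(out)
    print(round(o["time"],2),"turned",round(-120.7-o["tcp_rot"][2]%-360,2),F.round(1),"Tz",a[:,0].round(3),"J6",a[:,1].round(3),"w",round(o["gripper_width"],4),flush=True)
    return y,a
E
python3 - <<'E'
from turn import *
p=[.5130,.19895,.231];y=-134.1
for _ in range(5): y,a=cyc(y,p)
print(y)
E
```

```text
11.73 turned 16.52 [-4.3  1.5  5.1] Tz [0.019 0.111 0.133 0.135] J6 [0.044 0.124 0.126 0.127] w 0.0128
13.12 turned 19.71 [-4.8  2.2  5.3] Tz [0.071 0.139 0.137 0.156] J6 [0.071 0.139 0.141 0.142] w 0.013
14.5 turned 22.91 [-5.8  2.6  5.8] Tz [0.059 0.133 0.173 0.169] J6 [0.086 0.154 0.156 0.158] w 0.0132
15.88 turned 26.1 [-5.6  2.8  6.1] Tz [0.087 0.16  0.178 0.157] J6 [0.101 0.17  0.172 0.173] w 0.0129
17.27 turned 29.29 [-6.3  3.7  5.9] Tz [0.107 0.185 0.17  0.164] J6 [0.116 0.185 0.187 0.188] w 0.0131
-150.0999999999998
```

J6 has risen steadily at about 0.27 N m/rad since about 14° (0.24 rad), starting from a 0.115 baseline, so that's the touch point. The target is 0.55 rad past it, about 45° in total. I'll stop slightly short at 44°.

```bash
python3 - <<'E'
from turn import *
p=[.5127,.1992,.231];y=-150.1
for _ in range(4): y,a=cyc(y,p)
y,a=cyc(y,p,1.0)
print(y)
E
```

```text
18.65 turned 32.49 [-5.3  3.4  5.2] Tz [0.124 0.198 0.191 0.187] J6 [0.132 0.195 0.197 0.199] w 0.0131
20.03 turned 35.69 [-5.6  4.7  5.2] Tz [0.164 0.226 0.208 0.203] J6 [0.143 0.211 0.213 0.214] w 0.013
21.42 turned 38.88 [-5.7  4.9  5.3] Tz [0.162 0.246 0.233 0.242] J6 [0.158 0.226 0.228 0.229] w 0.0126
22.8 turned 42.07 [-6.7  5.7  5.9] Tz [0.177 0.239 0.24  0.251] J6 [0.173 0.241 0.243 0.244] w 0.0134
24.18 turned 43.87 [-6.3  6.6  5.7] Tz [0.25  0.281 0.268 0.276] J6 [0.248 0.251 0.252 0.253] w 0.0132
-164.6999999999998
```

The moment has risen 0.138 N m above the free level, which corresponds to about 0.52 rad past touch, or 30 N. I stop here, let go and lift straight up.

```bash
python3 - <<'E'
from h import *
from plant import robot
import cv2
robot.set_gripper(.05)
F,T,s,o=meas(robot);print(o["time"],o["gripper_width"],F.round(2),T.round(3),o["tool_pos"])
cv2.imwrite("pics/w5.png",robot.grab_frame("wrist"))
x,y,z=o["tool_pos"]
print(robot.line_to([x,y,.36],vel=.1,guard=10))
F,T,s,o=meas(robot);print(o["time"],F.round(2),T.round(3),o["tool_pos"])
a=robot.grab_frame("wrist");b=robot.grab_frame("side");c=robot.grab_frame("scene")
cv2.imwrite("pics/w6.png",a);cv2.imwrite("pics/side6.png",b);cv2.imwrite("pics/scene6.png",c)
E
```

```text
24.7917 0.049610956246289944 [ 0.18 -0.    0.04] [-0.007 -0.007 -0.005] [0.51275238 0.19912827 0.23095857]
False
26.45 [-0.03  0.   -0.02] [ 0.003 -0.014  0.011] [0.51261428 0.19910496 0.35951732]
```

View pics/w6.png

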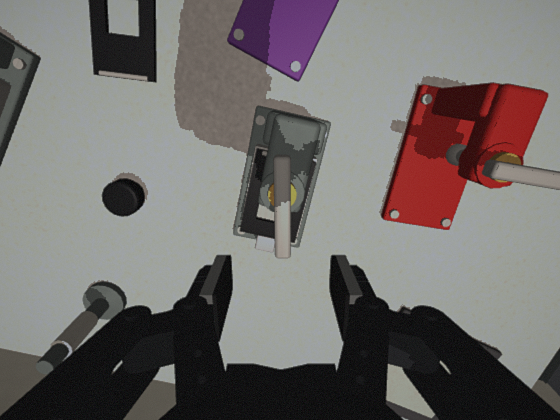

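View pics/side6.png

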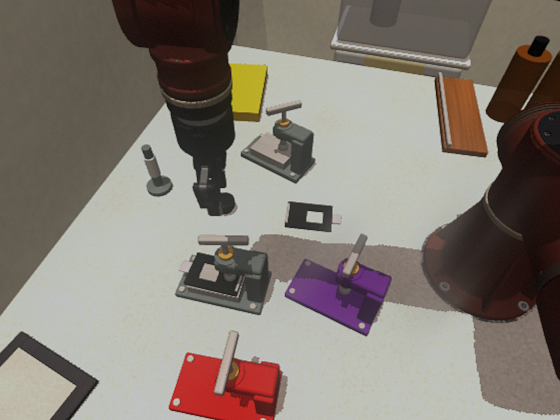

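View pics/w5.png

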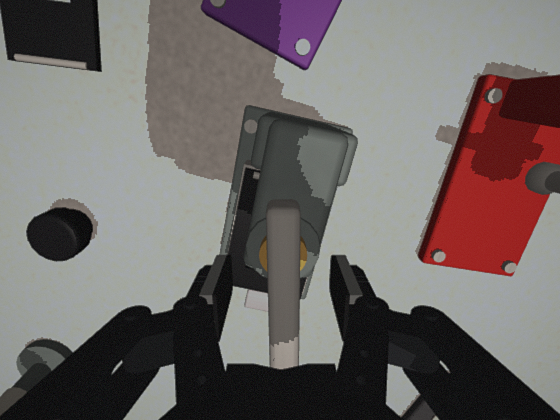

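After release the bar is still aligned with the gripper, about (281,158) to (283,257), so the handle stayed where I left it. In the side view the carrier (around (215,275)) and the spare handle (284,107) are unchanged, and the tool force is zero. I hand in.

```bash
python3 -c "
from plant import robot
robot.job_done();print(robot.observe()['time'])"
```

```text
the job is handed in; nothing more can be done
the job is handed in; nothing more can be done
```

I turned the handle of the grey clamp holding the carrier about 44° clockwise in one grasp, then let go, lifted clear and handed the job in at about 26.5 s.

- **Touch and tightness:** The turning moment was level at about 0.115 N m, then rose steadily from roughly 14°, which I took as the foot meeting the carrier. I stopped at 0.253 N m. That puts the foot about 0.52 rad past touch, with an estimated force of about 30 N (the window is 15–50 N).
- **After release:** The tool force read zero and the handle stayed where I left it. In the side picture the carrier and the empty clamp's handle look unmoved.
- **What disagreed:**
  - The level friction I measured was below the stated 0.18 N m, because I read it just after each small step had stopped.
  - The rise was 0.27 N m per rad, against the stated 0.23.
  - There were few clean readings before about 12°, so the touch angle is uncertain by a few degrees. Had touch come as early as the stated minimum (0.1 rad), the force would be about 39 N, still under the limit.
- **Not checked:** The foot force itself could not be measured directly.

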